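Fit the heatsinks to the mainboard

TASK

Pick out the four finned aluminium heatsinks from the parts mat and set each one, fins up, on the chip of its own shape on the green mainboard: the large square one on the processor, the small square one on the chipset, the long bar on the drive stick and the short bar on the regulator block. Each must end lying flat, centred and squared up on its chip; lower them into place, do not drop them. Leave the fan and the memory module where they lie.

Things in the scene. Friction and masses are not known exactly. Their poses are not given: they have to be found in the camera images.
- cpu_sink: Loose bare-aluminium heatsink: square block 50 x 50 mm, 24 mm high, the largest. Flat underside, upright fins along its x axis filling the outline, so it grips like a solid block by its straight sides (across y). Starts fins up on the grey-blue mat (top 2 mm above the table). Mass 65 to 115 g. Origin: centre of its underside. x: along the fins; z: up.
- chipset_sink: Loose bare-aluminium heatsink: small square block 36 x 36 mm, 20 mm high. Flat underside, upright fins along its x axis filling the outline, so it grips like a solid block by its straight sides (across y). Starts fins up on the grey-blue mat (top 2 mm above the table). Mass 25 to 50 g. Origin: centre of its underside. x: along the fins; z: up.
- drive_sink: Loose bare-aluminium heatsink: long narrow bar 76 mm (x) by 22 mm (y), 14 mm high. Flat underside, upright fins along its x axis filling the outline, so it grips like a solid block by its straight sides (across y). Starts fins up on the grey-blue mat (top 2 mm above the table). Mass 25 to 50 g. Origin: centre of its underside. x: along the fins and the long side; z: up.
- regulator_sink: Loose bare-aluminium heatsink: short bar 50 mm (x) by 22 mm (y), 20 mm high. Flat underside, upright fins along its x axis filling the outline, so it grips like a solid block by its straight sides (across y). Starts fins up on the grey-blue mat (top 2 mm above the table). Mass 25 to 50 g. Origin: centre of its underside. x: along the fins and the longer side; z: up.
- cpu: Fixed processor: a bare-metal square lid 40 x 40 mm in a 46 mm black frame on the green mainboard (top 12 mm above the table), standing 3 mm high. Origin: centre of its underside. x, y: along its sides. z: up. The four chips lie at the corners of a rectangle, about 86 mm (x) by 90 mm (y), centred on the board; which is at which corner changes.
- chipset: Fixed chipset: a plain black square 26 x 26 mm on the green mainboard (top 12 mm above the table), standing 3 mm high. Origin: centre of its underside. x, y: along its sides. z: up. Besides the chips only low connectors, at most 8 mm high, stand on the board (200 x 180 mm), at the middle of its two edges across x, between the rows of chips.
- drive: Fixed drive stick: a long black strip 80 mm (x) by 22 mm (y) with two grey rectangles and a brass end on the green mainboard (top 12 mm above the table), standing 3 mm high. Origin: centre of its underside. x: along its long side. z: up. Its heatsink is 4 mm shorter than it and goes on its middle.
- regulator: Fixed regulator block: a black oblong 50 mm (x) by 22 mm (y) with three dark-grey squares in a row on the green mainboard (top 12 mm above the table), standing 3 mm high. Origin: centre of its underside. x: along its longer side. z: up. 
- fan: Loose square black fan 40 x 40 x 15 mm with a grey hub and blades, lying flat on the mat among the heatsinks; not a heatsink, to be left alone. Origin: centre of its underside. A small jar, 35 mm high, stands between the mat and the board; nothing on the mat or board is taller than 40 mm above the table.
- memory: Loose flat green memory module 68 x 30 x 4 mm with four black chips, lying on the mat; to be left alone. Origin: centre of its underside. x: along its long side. The six things on the mat are in three rows about 85 mm apart (mat's x) and two columns 100 mm apart (y), in any arrangement; the mat may be left or right of the board.
Mind the look-alikes: they are no part of the job. Leave any brown look-alike of the cpu_sink alone. Leave any pink look-alike of the chipset_sink alone.

How it is judged:
By the outcome, as a careful person would: the job done as asked, in the order asked, and still so for the second after the job is handed in, with the robot touching nothing.
It also fails if it takes over 120 s, if anything falls off the work surface, if the arm or the gripper's body presses on something with over 40 N, if the wrist force passes 120 N, or if a joint passes its speed limit or range.

ROBOT

A 7-joint arm with a two-finger parallel gripper is mounted at the origin on the work surface. World frame = base frame: x ahead of the robot, y to its left, z up, the work surface at z = 0. Lengths are in m, angles in rad, forces in N, time in s.
With the tool pointing down it reaches from about 0.4 to 0.85 m from the base axis. Payload 6.9 kg.
Tool frame: the origin (TCP) lies at the very end of the fingers, on their centre line; the grasp point (between the pads) lies 19 mm behind it; z points along the fingers, y is the line along which they close (so a half turn about z gives the same grasp; the last joint's range is limited). The gripper opens to 85 mm and grips with 20 to 120 N. Pads are 22 mm wide; open, the fingers measure 114 mm over their backs; the gripper's body (76 mm by 85 mm) begins 54 mm behind the grasp point. The pads swing forward as they close: fully open they stand 13 mm farther back than shut.
Start: joints at [-1.22, 0.507, -0.238, 1.5, 0.126, 1.149, -0.155], TCP at [0.152, 0.606, 0.231] pointing down, gripper open.
Joint ranges: [-3.08, 3.08], [-0.24, 2.05], [-1.43, 1.35], [0, 2.5], [-1.52, 4.66], [0.17, 1.96], [-2.89, 2.89]. Speed limits (rad/s): [2.39, 2.39, 3.14, 3.14, 3.14, 3.14, 3.14].

INTERFACE

Orientations are given as a unit quaternion [w, x, y, z].
In Python, from workcell import env gives the robot as it stands.
- The arm moves only by the shell command python3 -m crank 'ROWS'. ROWS is text: rows parted by semicolons, each of 7 numbers parted by spaces: the shift along the tool's x, y, z as a fraction of full scale, then the turn, a rotation vector about the tool's x, y, z as a fraction of full scale, then the opening, from 0 (shut) to 1 (fully open). In form: tx ty tz rx ry rz grip; .... A call has 1 to 20 rows; each row shifts and turns the commanded pose from where the row before left it, along the tool's axes as they then stand; what a row does not reach is not made up. Full scale, the value 1, is 0.4 m for a shift and 45 degrees for a turn. A row lasts 1/8 s, in which the tool goes at most 62.5 mm and 10.7 degrees, less where a joint would pass 70% of its speed; a pose out of reach is approached as far as the arm can. A call with a number of a shift or a turn outside -1 to 1 is refused whole. A call with a gripper value outside its range is refused whole. The fingers move at their own pace and stop on an object; the grip force is fixed at half the most. Time passes only in rows, so rows that do not move let the fingers close. It gives the time, the measured TCP pose, the force, the opening and the grip force at its end, in the units of the state.
- env.get_state(): the state, without advancing time (a new reading comes with each control period).
- env.grab_frame(name): name is "scene" or "side" or "wrist"; returns a dict with "img" (420x560x3 uint8, red, green, blue), "K" (3x3 intrinsics, pixels), "R" (3x3) and "t" (3): a world point X has camera coordinates R X + t. Camera axes: x right, y down, z forward; pixel columns grow to the right and rows downward; lengths in m; the calibration is good to about 2 mm. The wrist camera is an equidistant fisheye: a pixel r from the principal point sees the ray r / f radians off the axis. A picture is of the moment at which its call begins. There is no depth.
- env.hand_in(): hands the job in; it is judged then, once.
The state is a dict: "time_s": time; "q": joint angles; "qvel": joint speeds; "tau": joint torques, N m; "tcp_pos": TCP position; "tool_rot": TCP orientation; "wrist_force": force on the tool from outside, world axes, zero at the start; "torque": the same for the moment, N m; "opening": opening from 0.0 (shut) to 1.0 (fully open); "grasp_force": force on a finger pad.
Only numpy, scipy, OpenCV 4.12 (cv2) and the standard library are available. Lean on these libraries where they do the work, as an engineer would, in place of code of your own. Each camera call takes 0.05 s, during which the arm holds its last target. There are 200 camera calls.

## Working session

There is one attempt and no reset: what is moved stays moved. The work goes in short steps, Python scripts to look and compute and a shell command to move; the robot and the scene stay as the last step left them, time stands still between calls to the robot, and variables do not carry over. Pictures are saved under pics/ and viewed, at most 18 in all, crops included, and the job is handed in when it is done.

```bash
mkdir -p pics; ls; python3 - <<'E'
from workcell import env
import cv2,numpy as np
for n in ["scene","side","wrist"]:
    f=env.grab_frame(n); cv2.imwrite(f"pics/{n}0.png",cv2.resize(f["img"][:,:,::-1],None,fx=1.4,fy=1.4,interpolation=cv2.INTER_CUBIC))
    np.savez(f"pics/{n}0.npz",**f)
    print(n,np.round(f["K"],1).tolist(),np.round(f["R"],3).tolist(),np.round(f["t"],3))
s=env.get_state();print(s["tcp_pos"],s["tool_rot"],s["opening"],s["time_s"])
E
```

```text
pics
scene [[414.6, 0.0, 285.0], [0.0, 414.6, 207.4], [0.0, 0.0, 1.0]] [[0.14, 0.99, 0.02], [0.628, -0.073, -0.775], [-0.766, 0.121, -0.631]] [-0.079 -0.311  1.405]
side [[463.4, 0.0, 281.1], [0.0, 463.4, 211.7], [0.0, 0.0, 1.0]] [[0.974, -0.228, -0.008], [-0.165, -0.677, -0.717], [0.159, 0.7, -0.697]] [-0.584  0.155  0.767]
wrist [[325.2, 0.0, 276.1], [0.0, 325.2, 209.0], [0.0, 0.0, 1.0]] [[0.244, 0.97, -0.0], [0.933, -0.234, 0.273], [0.265, -0.067, -0.962]] [-0.624 -0.035  0.378]
[0.15203864 0.60584403 0.23061105] [-8.46811936e-05  1.22561647e-01  9.92460666e-01 -6.80194783e-04] 0.9963191224282664 0.15
```

View pics/scene0.png

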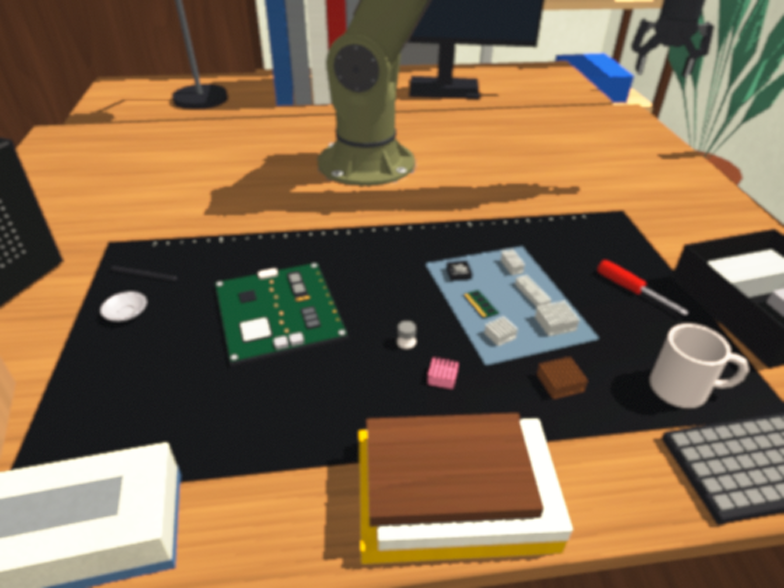

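View pics/side0.png

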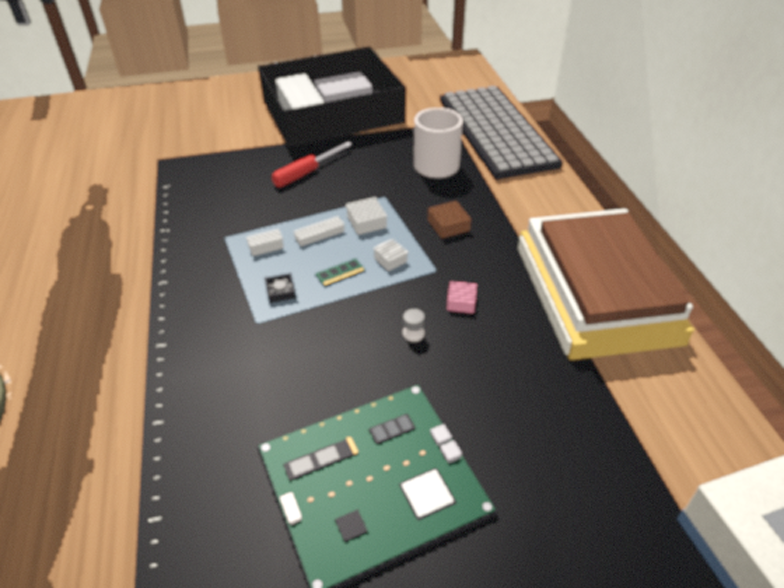

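The scene shows the mat right of the board (robot's left). In the side picture (1.4x pixels): short bar (265,242), long bar (320,231), large square (367,214), small square (391,254), fan (280,287), memory (340,272). The chips there: drive (325,458), regulator (392,428), cpu (428,494), chipset (350,524). The look-alikes, brown (449,219) and pink (462,297), are off the mat; the bare-aluminium grey blocks on the mat fit the description.

```bash
cat > h.py <<'E'
import numpy as np,cv2
from workcell import env
from scipy.spatial.transform import Rotation as Ro
from scipy.optimize import least_squares
def ray(f,u,v,fish):
    K=f["K"];d=np.array([(u-K[0,2])/K[0,0],(v-K[1,2])/K[1,1]])
    if fish:
        r=np.hypot(*d)+1e-12; c=np.r_[d/r*np.sin(r),np.cos(r)]
    else: c=np.r_[d,1]
    return f["R"].T@c, -f["R"].T@f["t"]
def w(f,u,v,z,fish=False):
    d,o=ray(f,u,v,fish); return (o+d*(z-o[2])/d[2])[:2]
def proj(f,P,fish=False):
    c=np.atleast_2d(P)@f["R"].T+f["t"]; d=c[:,:2]/c[:,2:]
    if fish:
        r=np.linalg.norm(c[:,:2],axis=1); d=c[:,:2]*(np.arctan2(r,c[:,2])/(r+1e-12))[:,None]
    return d*[f["K"][0,0],f["K"][1,1]]+f["K"][:2,2]
def rect(x,y,yaw,L,W,z):
    c,s=np.cos(yaw),np.sin(yaw);q=np.array([[1,1],[1,-1],[-1,-1],[-1,1]])*[L/2,W/2]
    return np.c_[q@np.array([[c,s],[-s,c]])+[x,y],np.full(4,z)]
def tool():
    s=env.get_state();q=s["tool_rot"];R=Ro.from_quat([q[1],q[2],q[3],q[0]]).as_matrix()
    return s,R
E
python3 - <<'E'
from h import *
f=np.load("pics/side0.npz"); g=np.load("pics/scene0.npz")
for n,z,a,b in [("cpu_s",.026,(367,214),(556,318)),("chs",.022,(391,254),(500,330)),("drs",.016,(320,231),(532,291)),("regs",.022,(265,242),(513,262)),("fan",.017,(280,287),(459,270)),("mem",.006,(340,272),(480,304)),("cpu",.015,(428,494),(255,329)),("chipset",.015,(350,524),(247,297)),("drive",.015,(325,458),(298,288)),("reg",.015,(392,428),(310,317))]:
    print(n,np.round(w(f,a[0]/1.4,a[1]/1.4,z),3),np.round(w(g,b[0]/1.4,b[1]/1.4,z),3))
def at(n,c,name):
    pass
A=np.load("pics/wrist0.npz")["img"]; cv2.imwrite("pics/w0.png",cv2.resize(A[:,:,::-1],None,fx=1.4,fy=1.4))
E
```

```text
cpu_s [0.614 0.243] [0.628 0.247]
chs [0.63  0.145] [0.64 0.15]
drs [0.537 0.231] [0.545 0.236]
regs [0.452 0.217] [0.466 0.224]
fan [0.463 0.118] [0.472 0.122]
mem [0.552 0.141] [0.557 0.141]
cpu [ 0.582 -0.236] [ 0.584 -0.234]
chipset [ 0.495 -0.25 ] [ 0.503 -0.251]
drive [ 0.483 -0.167] [ 0.488 -0.166]
reg [ 0.563 -0.146] [ 0.566 -0.147]
```

View pics/wrist0.png

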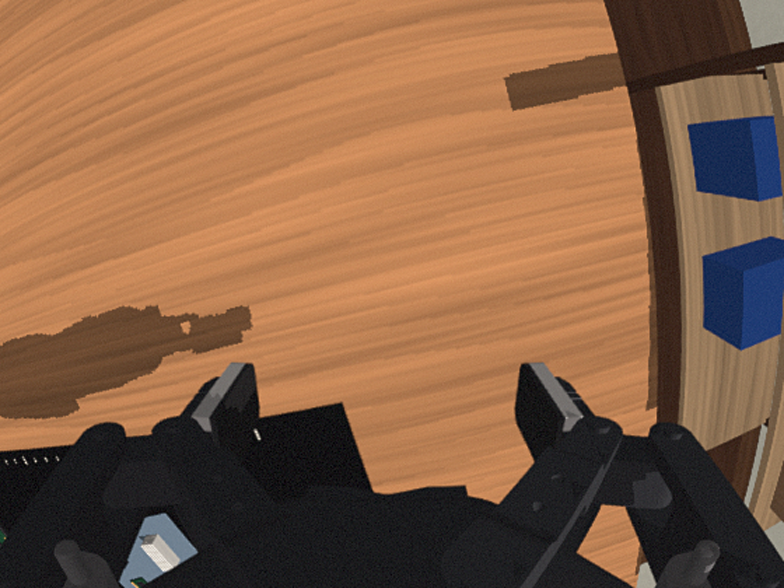

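The wrist view shows only the mat's corner at (160,550); the area below the tool appears between the fingers. I'll move over the mat and look from there.

```bash
python3 -m crank '-.1 -.065 -.004 0 0 0 1;-.1 -.065 -.004 0 0 0 1;-.1 -.065 -.004 0 0 0 1;-.1 -.065 -.004 0 0 0 1;-.1 -.065 -.004 0 0 0 1;-.1 -.065 -.004 0 0 0 1;-.1 -.065 -.004 0 0 0 1;-.1 -.065 -.004 0 0 0 1;-.1 -.065 -.004 0 0 0 1;-.1 -.065 -.004 0 0 0 1;-.1 -.065 -.004 0 0 0 1;-.1 -.065 -.004 0 0 0 1;0 0 0 0 0 -.13 1;0 0 0 0 0 -.13 1;0 0 0 0 0 -.13 1;0 0 0 0 0 -.13 1;0 0 0 0 0 0 1'
cat > snap.py <<'E'
import sys
from h import *
n=sys.argv[1]; f=env.grab_frame("wrist"); np.savez(f"pics/{n}.npz",**f)
cv2.imwrite(f"pics/{n}.png",cv2.resize(f["img"][:,:,::-1],None,fx=1.4,fy=1.4,interpolation=cv2.INTER_CUBIC))
s,R=tool();print(np.round(s["tcp_pos"],4),np.round(R,4).tolist(),s["time_s"],np.round(s["q"],2))
E
python3 snap.py mat1
```

```text
time_s: 2.28
tcp_pos: [0.5416, 0.1866, 0.2502]
tool_rot: [-0.0, -0.081, 0.997, -0.0]
wrist_force: [-0.3, -0.0, 0.2]
opening: 0.999
grasp_force: 0.0
[0.5417 0.1866 0.2503] [[-0.9872, -0.1595, -0.0005], [-0.1595, 0.9872, -0.0001], [0.0005, -0.0, -1.0]] 2.325 [-0.23  0.41 -0.21  1.61  0.09  1.13  1.26]
```

View pics/mat1.png

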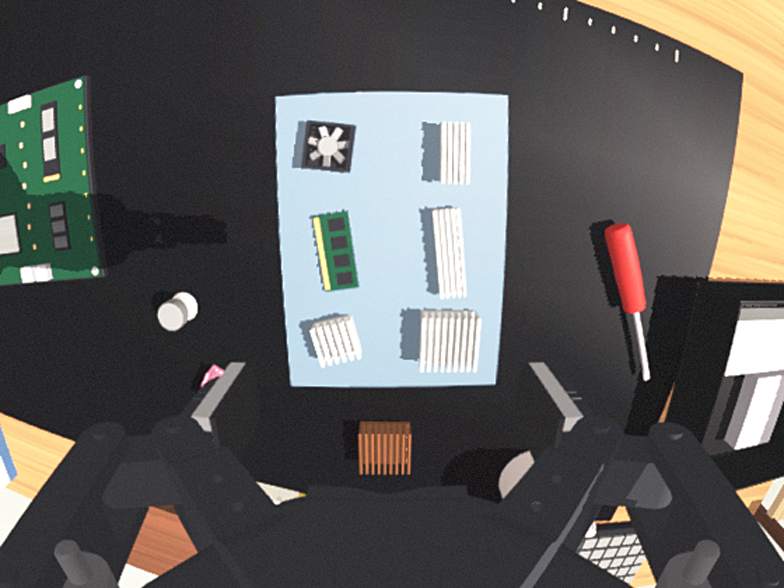

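The wrist picture (1.4x) shows on the mat: fan (328,146), memory (335,250), chipset_sink (335,340), regulator_sink (455,152), drive_sink (449,252), cpu_sink (449,341). The brown look-alike (384,447) and the pink one (212,377) lie off the mat. The four aluminium-grey ones on the mat are the ones meant. I'll fit box silhouettes to them and confirm with an enlarged overlay.

```bash
cat >> h.py <<'E'
from scipy.optimize import minimize
S={"cpu":(.05,.05,.024),"chipset":(.036,.036,.02),"drive":(.076,.022,.014),"regulator":(.05,.022,.02)}
def hullpts(f,p,dims,z0):
    P=np.r_[rect(*p,dims[0],dims[1],z0),rect(*p,dims[0],dims[1],z0+dims[2])]
    return cv2.convexHull(proj(f,P,True).astype(np.float32))[:,0]
def fit(f,mask,p0,dims,z0,k=4):
    c=proj(f,[[p0[0],p0[1],z0]],True)[0].astype(int); r=60
    m=mask[c[1]-r:c[1]+r,c[0]-r:c[0]+r].astype(np.float32)
    M=cv2.resize(m,None,fx=k,fy=k,interpolation=cv2.INTER_LINEAR)
    n,lab,st,cen=cv2.connectedComponentsWithStats((M>.5).astype(np.uint8))
    h0=(hullpts(f,p0,dims,z0)-(c-r)+.5)*k-.5
    seed=np.zeros(M.shape,np.uint8);cv2.fillPoly(seed,[h0.astype(int)],1)
    best=np.argmax([0]+[((lab==i)&(seed>0)).sum() for i in range(1,n)])
    T=(lab==best).astype(np.float32)
    def cost(d):
        h=(hullpts(f,[p0[0]+d[0]*.01,p0[1]+d[1]*.01,p0[2]+d[2]*.2],dims,z0)-(c-r)+.5)*k-.5
        q=np.zeros(M.shape,np.uint8);cv2.fillPoly(q,[np.round(h*16).astype(np.int32)],1,cv2.LINE_8,4)
        return 1-np.minimum(q,T).sum()/np.maximum(q,T).sum()
    o=min((minimize(cost,[0,0,a],method="Nelder-Mead",options=dict(initial_simplex=np.array([[0,0,a],[1,0,a],[0,1,a],[0,0,a+.6]]),xatol=1e-3,fatol=1e-5)) for a in(-.5,0,.5)),key=lambda o:o.fun)
    return np.array(p0)+o.x*[.01,.01,.2],1-o.fun
def whitemask(img):
    h=cv2.cvtColor(img,cv2.COLOR_RGB2HSV); m=((h[...,1]<45)&(h[...,2]>90)).astype(np.uint8)
    return cv2.morphologyEx(m,cv2.MORPH_CLOSE,np.ones((5,5),np.uint8))
def overlay(f,items,name,box,k=3):
    x0,y0,x1,y1=box; im=cv2.resize(f["img"][y0:y1,x0:x1,::-1],None,fx=k,fy=k,interpolation=cv2.INTER_CUBIC)
    for p,d,z0 in items: cv2.polylines(im,[np.round((hullpts(f,p,d,z0)-[x0,y0]+.5)*k-.5).astype(int)],True,(0,0,255),1)
    cv2.imwrite(f"pics/{name}.png",im)
E
python3 - <<'E'
from h import *
f=dict(np.load("pics/mat1.npz")); m=whitemask(f["img"]); it=[]
for n,u,v in [("cpu",449,341),("chipset",335,340),("drive",449,252),("regulator",455,152)]:
    p0=[*w(f,u/1.4,v/1.4,.002+S[n][2],True),.16]
    p,i=fit(f,m,p0,S[n],.002); it.append((p,S[n],.002)); print(n,np.round(p,4),np.degrees(p[2]).round(1),round(i,3))
overlay(f,it,"ov1",(190,60,370,285),2.6)
E
```

```text
cpu [0.5546 0.2624 0.1465] 8.4 0.217
chipset [0.608  0.1551 0.5034] 28.8 0.13
drive [ 0.496   0.2568 -0.0431] -2.5 0.117
regulator [0.4248 0.255  0.187 ] 10.7 0.098
```

View pics/ov1.png

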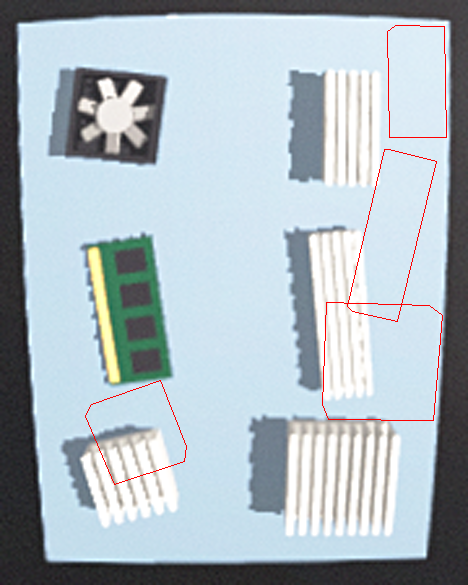

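The overlay crop confirms the four grey-white sinks, but the mask took in the mat. I'll switch to a blue-minus-red test.

```bash
cat >> h.py <<'E'
def whitemask(img):
    a=cv2.GaussianBlur(img,(3,3),0).astype(int); m=((a[...,2]-a[...,0]<14)&(a.max(2)>95)&(a.max(2)-a.min(2)<60)).astype(np.uint8)
    return cv2.morphologyEx(m,cv2.MORPH_CLOSE,np.ones((3,3),np.uint8))
E
python3 - <<'E'
from h import *
f=dict(np.load("pics/mat1.npz")); m=whitemask(f["img"]); it=[]
for n,u,v in [("cpu",449,341),("chipset",335,340),("drive",449,252),("regulator",455,152)]:
    p0=[*w(f,u/1.4,v/1.4,.002+S[n][2],True),.16]
    p,i=fit(f,m,p0,S[n],.002); it.append((p,S[n],.002)); print(n,np.round(p,4),np.degrees(p[2]).round(1),round(i,3))
overlay(f,it,"ov2",(190,60,370,285),2.6)
E
```

```text
cpu [0.6146 0.2549 0.147 ] 8.4 0.964
chipset [0.6309 0.1547 0.4052] 23.2 0.947
drive [0.5364 0.2404 0.2697] 15.5 0.96
regulator [0.4516 0.2291 0.1765] 10.1 0.961
```

View pics/ov2.png

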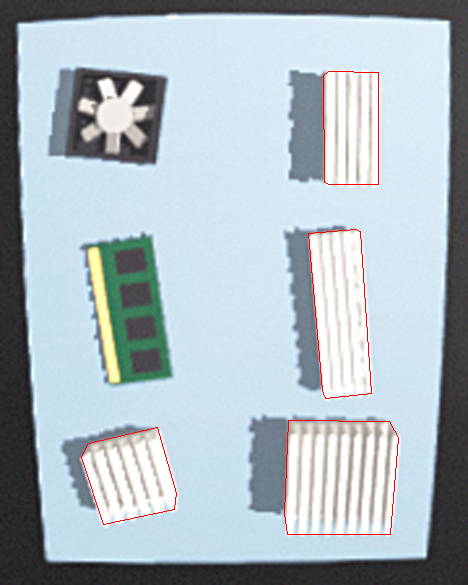

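Fits are good (IoU about 0.96). Going above cpu_sink for a close look.

```bash
cat > go.py <<'E'
import sys
from h import *
a=[float(v) for v in sys.argv[1:]]
s,R=tool(); d=R.T@(np.array(a[:3])-s["tcp_pos"])
print("shift",np.round(d/.4,4),"total rows>=",np.ceil(np.linalg.norm(d)/.0625))
if len(a)>3:
    y=np.degrees(np.arctan2(-R[1,0],-R[0,0])); print("yaw",y.round(2),"rz",np.round(-(a[3]-y)/45,4), "t",s["time_s"])
E
python3 -m crank '-.052 .035 .081 0 0 .018 1;-.052 .035 .081 0 0 0 1;-.052 .035 .081 0 0 0 1;-.052 .035 .081 0 0 0 .85;0 0 0 0 0 0 .85;0 0 0 0 0 0 .85'
cat > look.py <<'E'
import sys
from h import *
# name chip x y yawdeg z0 outname
n,x,y,yd,z0,o=sys.argv[1:7]; z0=float(z0); d=S[n]
f=env.grab_frame("wrist"); np.savez(f"pics/{o}.npz",**f)
p0=[float(x),float(y),np.radians(float(yd))]
p,i=fit(f,whitemask(f["img"]),p0,d,z0)
print(n,np.round(p,4),np.degrees(p[2]).round(2),round(i,3))
c=proj(f,[[p[0],p[1],z0]],True)[0].astype(int); x0=max(c[0]-95,0);y0=max(c[1]-95,0)
overlay(f,[(p,d,z0)],o,(x0,y0,min(x0+190,560),min(y0+190,420)),3)
E
python3 look.py cpu .6146 .2549 8.4 .002 c1; python3 go.py .6146 .2549 .005 8.4
```

```text
time_s: 3.08
tcp_pos: [0.6154, 0.2544, 0.1213]
tool_rot: [-0.0, -0.074, 0.997, -0.0]
wrist_force: [-0.2, -0.2, 0.4]
opening: 0.848
grasp_force: 0.0
cpu [0.6146 0.2544 0.1502] 8.6 0.931
shift [0.0028 0.002  0.2925] total rows>= 2.0
yaw 8.43 rz 0.0007 t 3.125
```

View pics/c1.png

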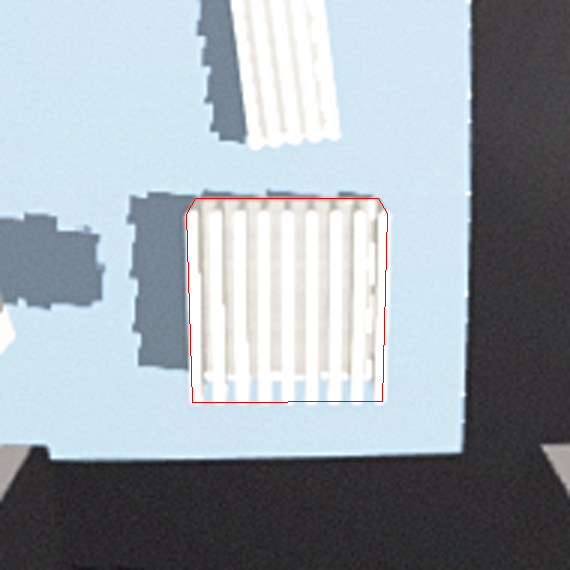

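The close look agrees: the sink is centred between the fingers (crop 188–385, fingers at 25 and 545). Lowering and gripping.

```bash
python3 -m crank '.003 0 .1 0 0 -.005 .85;0 0 .1 0 0 0 .85;0 0 .06 0 0 0 .85;0 0 .032 0 0 0 .85;0 0 0 0 0 0 .85;0 0 0 0 0 0 .4;0 0 0 0 0 0 .3;0 0 0 0 0 0 .3;0 0 0 0 0 0 .3;0 0 0 0 0 0 .3;0 0 0 0 0 0 .3'; python3 go.py .53 -.195 .25 9
```

```text
time_s: 4.5
tcp_pos: [0.6154, 0.255, 0.006]
tool_rot: [0.001, -0.076, 0.997, 0.0]
wrist_force: [-1.0, 0.4, 6.3]
opening: 0.569
grasp_force: 63.7
shift [ 0.3798 -1.0792 -0.6119] total rows>= 9.0
yaw 8.72 rz -0.0063 t 4.5
```

```bash
python3 -m crank '0 0 -.05 0 0 0 .3;0 0 -.1 0 0 0 .3;0 0 -.15 0 0 0 .3;.038 -.108 -.031 0 0 0 .3;.038 -.108 -.031 0 0 0 .3;.038 -.108 -.031 0 0 0 .3;.038 -.108 -.031 0 0 0 .3;.038 -.108 -.031 0 0 0 .3;.038 -.108 -.031 0 0 0 .3;.038 -.108 -.031 0 0 0 .3;.038 -.108 -.031 0 0 0 .3;.038 -.108 -.031 0 0 0 .3;.038 -.108 -.031 0 0 0 .3;0 0 0 0 0 0 .3;0 0 0 0 0 0 .3'; python3 snap.py board1
```

```text
time_s: 6.38
tcp_pos: [0.5296, -0.1949, 0.249]
tool_rot: [0.0, -0.076, 0.997, 0.0]
wrist_force: [0.4, 1.2, -1.2]
opening: 0.572
grasp_force: 62.8
[ 0.5297 -0.1942  0.2486] [[-0.9882, -0.1532, 0.0005], [-0.1532, 0.9882, 0.0007], [-0.0006, 0.0006, -1.0]] 6.425 [ 0.43  0.4  -0.18  1.64  0.08  1.12  1.96]
```

View pics/board1.png

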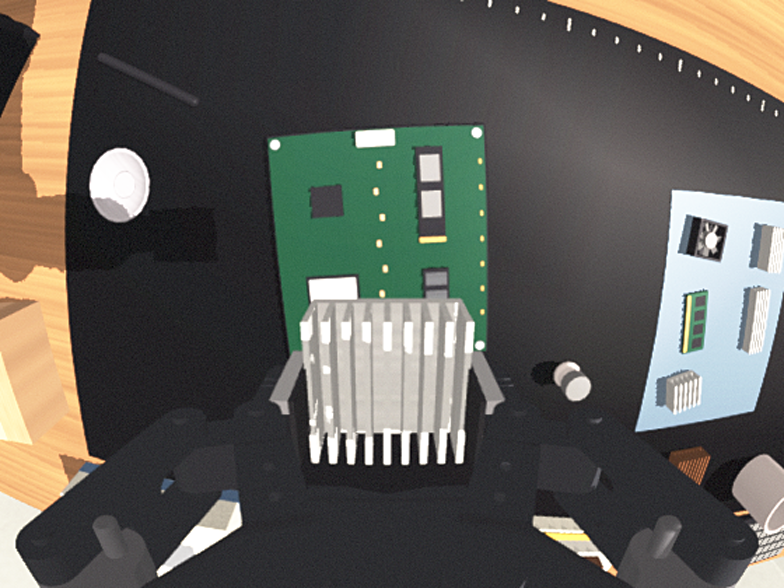

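The held sink hides the processor (333,290) and regulator (437,285); drive is at (430,195), chipset at (326,201). I'll shift outwards 90 mm to see all four, then fit the chips.

```bash
python3 -m crank '-.08 0 0 0 0 0 .3;-.08 0 0 0 0 0 .3;-.08 0 0 0 0 0 .3;0 0 0 0 0 0 .3;0 0 0 0 0 0 .3'
cat >> h.py <<'E'
C={"cpu":(.046,.046,.003),"chipset":(.026,.026,.003),"drive":(.08,.022,.003),"regulator":(.05,.022,.003)}
def chipmask(img):
    a=cv2.GaussianBlur(img,(3,3),0).astype(int); return (a[...,1]-a[...,0]<a[...,1]*.35).astype(np.uint8)
E
python3 - <<'E'
from h import *
f=env.grab_frame("wrist"); np.savez("pics/board2.npz",**f)
m=chipmask(f["img"]); it=[]
for n,x,y in [("cpu",.583,-.235),("chipset",.498,-.25),("drive",.485,-.166),("regulator",.564,-.146)]:
    p,i=fit(f,m,[x,y,.16],C[n],.012); it.append((p,C[n],.012)); print(n,np.round(p,4),np.degrees(p[2]).round(2),round(i,3))
s,R=tool(); y=np.arctan2(-R[1,0],-R[0,0]); t=s["tcp_pos"]; print(t,np.degrees(y),s["q"].round(2) if hasattr(s["q"],"round") else s["q"])
it.append(([t[0],t[1],y],S["cpu"],t[2]-.004))
print("held fit",fit(f,whitemask(f["img"]),it[-1][0],S["cpu"],t[2]-.004))
overlay(f,it,"ovb",(150,30,400,340),1.9)
E
```

```text
time_s: 7.05
tcp_pos: [0.624, -0.1799, 0.2478]
tool_rot: [-0.001, -0.077, 0.997, 0.0]
wrist_force: [-0.2, 0.1, -0.7]
opening: 0.567
grasp_force: 62.8
cpu [ 0.5814 -0.2337  0.2118] 12.13 0.972
chipset [ 0.4966 -0.2506  0.177 ] 10.14 0.958
drive [ 0.4784 -0.1659  0.2092] 11.99 0.943
regulator [ 0.5634 -0.1462  0.2044] 11.71 0.962
[ 0.62376685 -0.18046546  0.24804694] 8.768867835300965 [ 0.35  0.53 -0.18  1.4   0.1   1.22  1.88]
held fit (array([ 0.62313337, -0.18029783,  0.15283363]), np.float64(0.9580023288726807))
```

View pics/ovb.png

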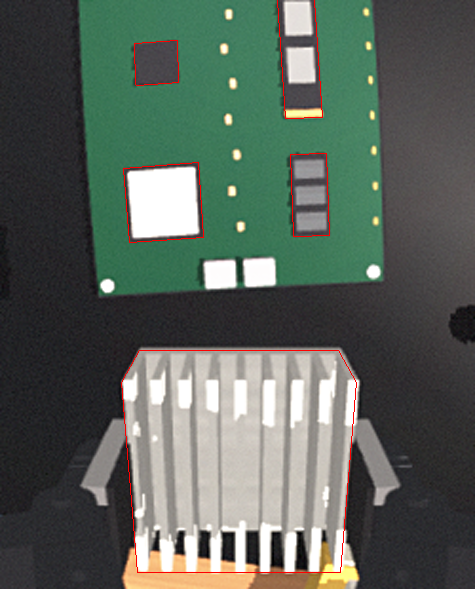

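All four chips fit well (board yaw about 12°), and the held sink sits on the TCP to within 1 mm. Going above the processor.

```bash
python3 -m crank '0 0 0 0 0 -.073 .3;0 0 0 0 0 0 .3'; python3 go.py .582 -.234 .06 12.1
```

```text
time_s: 7.35
tcp_pos: [0.6238, -0.1812, 0.2485]
tool_rot: [-0.0, -0.104, 0.995, -0.0]
wrist_force: [-0.6, 0.1, -1.1]
opening: 0.571
grasp_force: 62.8
shift [ 0.1295 -0.1073  0.4713] total rows>= 4.0
yaw 11.97 rz -0.0029 t 7.35
```

```bash
python3 -m crank '.026 -.0215 .094 0 0 -.003 .3;.026 -.0215 .094 0 0 0 .3;.026 -.0215 .094 0 0 0 .3;.026 -.0215 .094 0 0 0 .3;.026 -.0215 .094 0 0 0 .3;0 0 0 0 0 0 .3;0 0 0 0 0 0 .3;0 0 0 0 0 0 .3'; python3 go.py .582 -.234 .019 12.1
```

```text
time_s: 8.35
tcp_pos: [0.5844, -0.2335, 0.0622]
tool_rot: [0.002, -0.106, 0.994, -0.001]
wrist_force: [-0.5, 0.4, -1.2]
opening: 0.573
grasp_force: 62.7
shift [6.500e-03 1.000e-04 1.079e-01] total rows>= 1.0
yaw 12.19 rz 0.0019 t 8.35
```

```bash
python3 -m crank '.003 0 .04 0 0 0 .3;.002 0 .04 0 0 0 .3;0 0 .015 0 0 0 .3;0 0 0 0 0 0 .3;0 0 0 0 0 0 .3'; python3 go.py .582 -.234 .019 12.1;  python3 -m crank '0 0 0 0 0 0 .3'; python3 go.py .582 -.234 .019 12.1
```

```text
time_s: 8.98
tcp_pos: [0.581, -0.2344, 0.0222]
tool_rot: [0.0, -0.106, 0.994, -0.0]
wrist_force: [1.0, 0.4, -0.7]
opening: 0.573
grasp_force: 62.8
shift [-0.0025  0.0004  0.0081] total rows>= 1.0
yaw 12.15 rz 0.0011 t 8.975
time_s: 9.1
tcp_pos: [0.5811, -0.2345, 0.0225]
tool_rot: [0.0, -0.106, 0.994, -0.0]
wrist_force: [-0.5, -0.3, -1.5]
opening: 0.574
grasp_force: 62.8
shift [-0.0025  0.0007  0.0088] total rows>= 1.0
yaw 12.15 rz 0.001 t 9.1
```

```bash
python3 -m crank '-.002 0 .004 0 0 0 .3;0 0 .003 0 0 0 .3;0 0 .002 0 0 0 .3;0 0 0 0 0 0 .3'; python3 -m crank '0 0 .002 0 0 0 .3;0 0 0 0 0 0 .3'
```

```text
time_s: 9.6
tcp_pos: [0.5816, -0.2342, 0.019]
tool_rot: [0.0, -0.106, 0.994, -0.0]
wrist_force: [-1.4, 1.0, 4.8]
opening: 0.566
grasp_force: 63.4
time_s: 9.85
tcp_pos: [0.5816, -0.2342, 0.0189]
tool_rot: [0.0, -0.106, 0.994, -0.0]
wrist_force: [-3.8, 1.1, 12.1]
opening: 0.568
grasp_force: 64.3
```

Contact felt at z≈0.019. Releasing slowly and retreating, then a check look.

```bash
python3 -m crank '0 0 -.002 0 0 0 .56;0 0 0 0 0 0 .6;0 0 0 0 0 0 .65;0 0 0 0 0 0 .75;0 0 0 0 0 0 .75;0 0 -.05 0 0 0 .75;0 0 -.1 0 0 0 .75;0 0 -.1 0 0 0 .75;0 0 -.1 0 0 0 .75;0 0 0 0 0 0 .75;0 0 0 0 0 0 .75'; python3 look.py cpu .5815 -.234 12 .015 p1; python3 - <<'E'
from h import *
f=dict(np.load("pics/p1.npz")); m=chipmask(f["img"])
for n,x,y in [("chipset",.4966,-.2506),("drive",.481,-.166),("regulator",.5634,-.1462)]:
    p,i=fit(f,m,[x,y,.208],C[n],.012); print(n,np.round(p,4),np.degrees(p[2]).round(2),round(i,3))
E
python3 go.py .631 .1547 .15 23
```

```text
time_s: 11.22
tcp_pos: [0.5811, -0.2341, 0.158]
tool_rot: [-0.0, -0.106, 0.994, 0.0]
wrist_force: [0.1, 0.4, -0.2]
opening: 0.751
grasp_force: 0.0
cpu [ 0.5801 -0.2348  0.2137] 12.24 0.946
chipset [ 0.4964 -0.2506  0.1912] 10.96 0.959
drive [ 0.4783 -0.1655  0.2073] 11.88 0.945
regulator [ 0.5632 -0.1458  0.2043] 11.71 0.972
shift [-0.3271  0.9235  0.0187] total rows>= 7.0
yaw 12.15 rz -0.2411 t 11.275
```

View pics/p1.png

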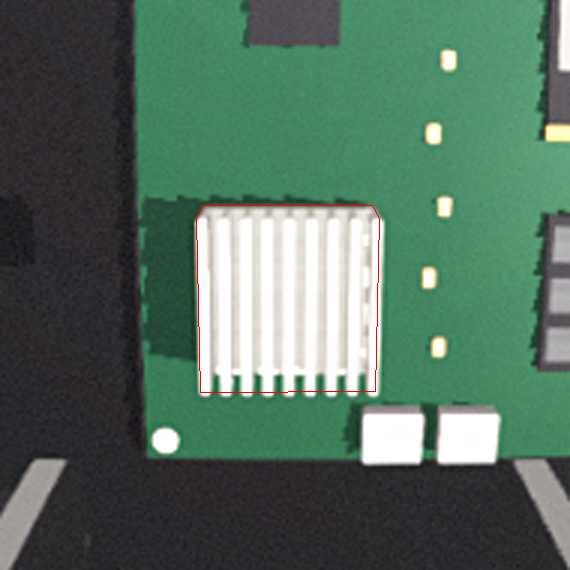

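The picture shows cpu_sink square on the processor (crop 200–380 × 205–393), about 1 mm from the measured centre. Next is chipset_sink.

```bash
python3 -m crank '-.033 .0925 .002 0 0 0 .7;-.033 .0925 .002 0 0 0 .7;-.033 .0925 .002 0 0 0 .7;-.033 .0925 .002 0 0 0 .7;-.033 .0925 .002 0 0 0 .7;-.033 .0925 .002 0 0 0 .7;-.033 .0925 .002 0 0 0 .7;-.033 .0925 .002 0 0 0 .7;-.033 .0925 .002 0 0 0 .7;-.033 .0925 .002 0 0 0 .7;0 0 0 0 0 -.12 .7;0 0 0 0 0 -.125 .7;0 0 0 0 0 0 .7;0 0 0 0 0 0 .7'; python3 look.py chipset .631 .1547 23 .002 c2; python3 go.py .631 .1547 .005 23.2
```

```text
time_s: 13.02
tcp_pos: [0.6323, 0.155, 0.1496]
tool_rot: [-0.001, -0.2, 0.98, -0.0]
wrist_force: [0.5, -0.1, -0.2]
opening: 0.698
grasp_force: 0.0
chipset [0.631  0.1548 0.4075] 23.35 0.924
shift [0.0034 0.0005 0.3621] total rows>= 3.0
yaw 23.06 rz -0.0031 t 13.075
```

```bash
python3 -m crank '.003 0 .12 0 0 -.005 .7;0 0 .12 0 0 0 .7;0 0 .08 0 0 0 .7;0 0 .042 0 0 0 .7;0 0 0 0 0 0 .7;0 0 0 0 0 0 .4;0 0 0 0 0 0 .2;0 0 0 0 0 0 .2;0 0 0 0 0 0 .2;0 0 0 0 0 0 .2;0 0 0 0 0 0 .2'; python3 go.py .56 -.24 .2 11.8
```

```text
time_s: 14.45
tcp_pos: [0.6329, 0.1552, 0.0076]
tool_rot: [0.002, -0.203, 0.979, 0.0]
wrist_force: [-1.1, -0.0, 7.3]
opening: 0.401
grasp_force: 60.8
shift [ 0.5578 -0.8347 -0.4824] total rows>= 8.0
yaw 23.39 rz 0.2575 t 14.45
```

```bash
python3 -m crank '0 0 -.05 0 0 0 .2;0 0 -.1 0 0 0 .2;0 0 -.15 0 0 0 .2;.056 -.083 -.018 0 0 0 .2;.056 -.083 -.018 0 0 0 .2;.056 -.083 -.018 0 0 0 .2;.056 -.083 -.018 0 0 0 .2;.056 -.083 -.018 0 0 0 .2;.056 -.083 -.018 0 0 0 .2;.056 -.083 -.018 0 0 0 .2;.056 -.083 -.018 0 0 0 .2;.056 -.083 -.018 0 0 0 .2;.056 -.083 -.018 0 0 0 .2;0 0 0 0 0 .13 .2;0 0 0 0 0 .128 .2;0 0 0 0 0 0 .2;0 0 0 0 0 0 .2'
cat > held.py <<'E'
import sys
from h import *
n,x,y,yd,dz,o=sys.argv[1:7]; dz=float(dz)
f=env.grab_frame("wrist"); np.savez(f"pics/{o}.npz",**f); s,R=tool(); t=s["tcp_pos"]; a=np.arctan2(-R[1,0],-R[0,0])
c,i=fit(f,chipmask(f["img"]),[float(x),float(y),np.radians(float(yd))],C[n],.012)
h,j=fit(f,whitemask(f["img"]),[t[0],t[1],a],S[n],t[2]-dz)
print("tcp",np.round(t,4),np.degrees(a).round(2)); print("chip",np.round(c[:2],4),np.degrees(c[2]).round(2),round(i,3)); print("held-tcp",np.round(h[:2]-t[:2],4),np.degrees(h[2]-a).round(2),round(j,3))
overlay(f,[(c,C[n],.012),(h,S[n],t[2]-dz)],o,(130,40,420,340),1.9)
E
python3 held.py chipset .4965 -.2506 11.5 .005 h2
```

```text
time_s: 16.58
tcp_pos: [0.5579, -0.2386, 0.198]
tool_rot: [0.0, -0.104, 0.995, -0.0]
wrist_force: [0.1, -0.5, -0.6]
opening: 0.403
grasp_force: 60.0
tcp [ 0.558  -0.2386  0.1979] 11.91
chip [ 0.4966 -0.2507] 11.19 0.962
held-tcp [-0.0096 -0.0019] -2.99 0.707
```

View pics/h2.png

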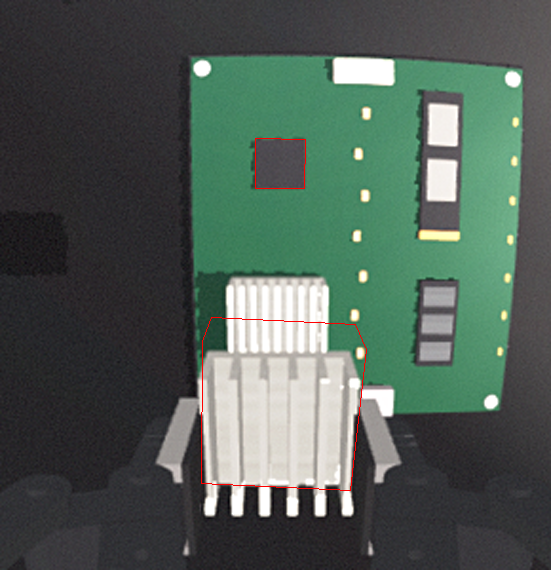

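The overlay shows the chipset chip at crop (280,164); the held fit got mixed with cpu_sink behind it, so I'll refit with the rows above it masked.

```bash
python3 - <<'E'
from h import *
f=dict(np.load("pics/h2.npz")); m=whitemask(f["img"]); m[:224]=0
for dz in(.0045,.0055):
    p,i=fit(f,m,[.558,-.2386,.208],S["chipset"],.198-dz); print(p[:2]-[.558,-.2386],np.degrees(p[2]),i)
E
python3 go.py .4965 -.2506 .05 11.7
```

```text
[-0.00222831 -0.00054186] 12.05245130287798 0.7768322229385376
[-0.00190523 -0.00049128] 11.88618764658492 0.7760683298110962
shift [0.1566 0.0024 0.3698] total rows>= 3.0
yaw 11.91 rz 0.0048 t 16.625
```

```bash
python3 -m crank '.076 .001 .02 0 0 .006 .2;.076 .001 .03 0 0 0 .2;0 0 .1 0 0 0 .2;0 0 .1 0 0 0 .2;0 0 .1 0 0 0 .2;0 0 .05 0 0 0 .2;0 0 .02 0 0 0 .2;0 0 0 0 0 0 .2;0 0 0 0 0 0 .2'; python3 go.py .4981 -.2502 .0205 11.6
```

```text
time_s: 17.75
tcp_pos: [0.4989, -0.2506, 0.0307]
tool_rot: [0.001, -0.1, 0.995, -0.0]
wrist_force: [0.4, 0.9, 0.2]
opening: 0.403
grasp_force: 60.0
shift [0.0017 0.0013 0.0255] total rows>= 1.0
yaw 11.53 rz -0.0014 t 17.75
```

```bash
python3 -m crank '.001 .001 .012 0 0 0 .2;0 0 .006 0 0 0 .2;0 0 .003 0 0 0 .2;0 0 0 0 0 0 .2;0 0 0 0 0 0 .2'; python3 go.py .4981 -.2502 .0205 11.6; python3 -m crank '0 0 .003 0 0 0 .2;0 0 0 0 0 0 .2'
```

```text
time_s: 18.38
tcp_pos: [0.4978, -0.25, 0.0213]
tool_rot: [0.0, -0.1, 0.995, -0.0]
wrist_force: [-0.0, 0.4, -0.4]
opening: 0.407
grasp_force: 60.0
shift [-0.0007 -0.0006  0.002 ] total rows>= 1.0
yaw 11.52 rz -0.0018 t 18.375
time_s: 18.62
tcp_pos: [0.4979, -0.2501, 0.0206]
tool_rot: [0.0, -0.1, 0.995, -0.0]
wrist_force: [-2.0, 0.7, 3.7]
opening: 0.404
grasp_force: 60.6
```

Touching with 3.7 N. Releasing, rising and checking.

```bash
python3 -m crank '0 0 0 0 0 0 .38;0 0 0 0 0 0 .44;0 0 0 0 0 0 .5;0 0 0 0 0 0 .6;0 0 0 0 0 0 .6;0 0 -.05 0 0 0 .6;0 0 -.1 0 0 0 .6;0 0 -.1 0 0 0 .6;0 0 -.1 0 0 0 .6;0 0 0 0 0 0 .6;0 0 0 0 0 0 .6'; python3 look.py chipset .4965 -.2506 11.6 .015 p2; python3 go.py .5364 .2404 .15 15.5
```

```text
time_s: 20.0
tcp_pos: [0.4973, -0.2499, 0.1597]
tool_rot: [-0.0, -0.1, 0.995, 0.0]
wrist_force: [0.2, 0.0, -0.2]
opening: 0.603
grasp_force: 0.0
chipset [ 0.4955 -0.2504  0.2066] 11.84 0.906
shift [-0.3411  1.1811  0.0235] total rows>= 8.0
yaw 11.52 rz -0.0885 t 20.05
```

View pics/p2.png

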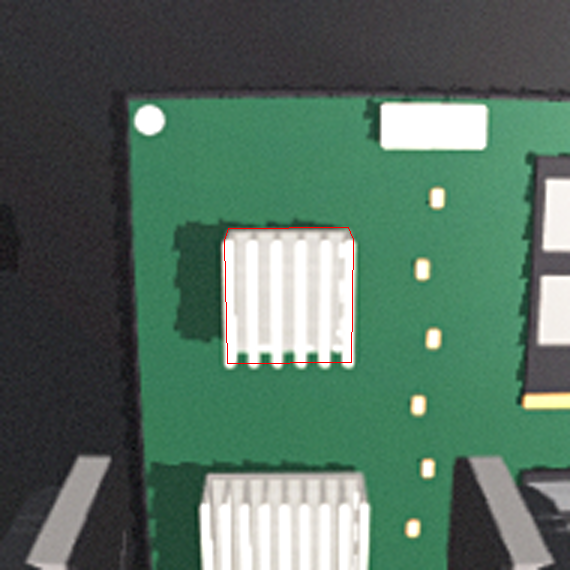

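chipset_sink sits square and centred (crop 225–353 × 228–365). Next is drive_sink.

```bash
python3 -m crank '-.0285 .0985 .002 0 0 0 .5;-.0285 .0985 .002 0 0 0 .5;-.0285 .0985 .002 0 0 0 .5;-.0285 .0985 .002 0 0 0 .5;-.0285 .0985 .002 0 0 0 .5;-.0285 .0985 .002 0 0 0 .5;-.0285 .0985 .002 0 0 0 .5;-.0285 .0985 .002 0 0 0 .5;-.0285 .0985 .002 0 0 0 .5;-.0285 .0985 .002 0 0 0 .5;-.0285 .0985 .002 0 0 0 .5;-.0285 .0985 .002 0 0 0 .5;0 0 0 0 0 -.09 .5;0 0 0 0 0 0 .5;0 0 0 0 0 0 .5'; python3 look.py drive .5364 .2404 15.5 .002 c3; python3 go.py .5364 .2404 .005 15.5
```

```text
time_s: 21.92
tcp_pos: [0.5371, 0.2396, 0.1497]
tool_rot: [-0.001, -0.134, 0.991, -0.0]
wrist_force: [0.6, -0.0, -0.4]
opening: 0.501
grasp_force: 0.0
drive [0.5365 0.2402 0.2709] 15.52 0.942
shift [0.0012 0.0028 0.3623] total rows>= 3.0
yaw 15.43 rz -0.0016 t 21.975
```

```bash
python3 -m crank '.002 .002 .12 0 0 -.002 .5;0 0 .12 0 0 0 .5;0 0 .08 0 0 0 .5;0 0 .042 0 0 0 .5;0 0 0 0 0 0 .5;0 0 0 0 0 0 .25;0 0 0 0 0 0 .1;0 0 0 0 0 0 .1;0 0 0 0 0 0 .1;0 0 0 0 0 0 .1;0 0 0 0 0 0 .1'; python3 go.py .575 -.146 .2 11.9
```

```text
time_s: 23.35
tcp_pos: [0.5373, 0.2416, 0.0073]
tool_rot: [0.001, -0.136, 0.991, 0.0]
wrist_force: [-0.6, -0.4, 7.0]
opening: 0.233
grasp_force: 59.5
shift [ 0.1694 -0.9583 -0.4825] total rows>= 7.0
yaw 15.65 rz 0.0834 t 23.35
```

```bash
python3 -m crank '0 0 -.05 0 0 0 .1;0 0 -.1 0 0 0 .1;0 0 -.15 0 0 0 .1;.017 -.096 -.018 0 0 0 .1;.017 -.096 -.018 0 0 0 .1;.017 -.096 -.018 0 0 0 .1;.017 -.096 -.018 0 0 0 .1;.017 -.096 -.018 0 0 0 .1;.017 -.096 -.018 0 0 0 .1;.017 -.096 -.018 0 0 0 .1;.017 -.096 -.018 0 0 0 .1;.017 -.096 -.018 0 0 0 .1;.017 -.096 -.018 0 0 0 .1;0 0 0 0 0 .084 .1;0 0 0 0 0 0 .1;0 0 0 0 0 0 .1'; python3 held.py drive .4785 -.166 11.9 .005 h3; python3 go.py .4785 -.166 .05 11.9
```

```text
time_s: 25.35
tcp_pos: [0.5745, -0.1461, 0.198]
tool_rot: [0.0, -0.105, 0.994, 0.0]
wrist_force: [-0.0, -0.7, -1.3]
opening: 0.232
grasp_force: 58.8
tcp [ 0.5746 -0.1461  0.1979] 12.02
chip [ 0.4784 -0.1665] 12.24 0.964
held-tcp [ 0.0007 -0.0001] 0.03 0.794
shift [0.2453 0.0012 0.3697] total rows>= 3.0
yaw 12.02 rz 0.0027 t 25.4
```

View pics/h3.png

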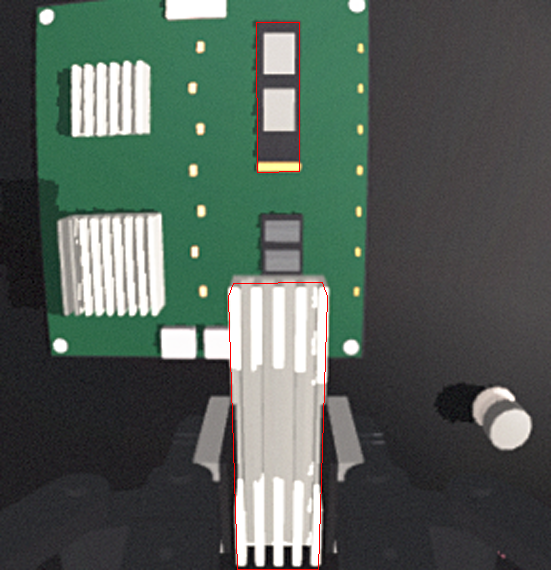

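Drive chip is at crop (278,97) and the held bar is aligned. Moving over and lowering.

```bash
python3 -m crank '.081 0 0 0 0 -.002 .1;.081 0 .02 0 0 0 .1;.082 .001 .03 0 0 0 .1;0 0 .1 0 0 0 .1;0 0 .1 0 0 0 .1;0 0 .1 0 0 0 .1;0 0 .05 0 0 0 .1;0 0 .02 0 0 0 .1;0 0 0 0 0 0 .1;0 0 0 0 0 0 .1'; python3 go.py .479 -.1661 .0205 12.1
```

```text
time_s: 26.65
tcp_pos: [0.4796, -0.1668, 0.0306]
tool_rot: [0.001, -0.104, 0.995, -0.0]
wrist_force: [-0.0, -0.2, -0.6]
opening: 0.235
grasp_force: 58.8
shift [0.0012 0.0021 0.0253] total rows>= 1.0
yaw 11.99 rz -0.0025 t 26.65
```

```bash
python3 -m crank '.001 .001 .012 0 0 -.002 .1;0 0 .006 0 0 0 .1;0 0 .003 0 0 0 .1;0 0 0 0 0 0 .1;0 0 0 0 0 0 .1'; python3 go.py .479 -.1661 .0205 12.1; python3 -m crank '0 0 .003 0 0 0 .1;0 0 0 0 0 0 .1'
```

```text
time_s: 27.28
tcp_pos: [0.4785, -0.1665, 0.0213]
tool_rot: [0.0, -0.105, 0.994, -0.0]
wrist_force: [-0.2, 0.4, -0.9]
opening: 0.232
grasp_force: 58.8
shift [-0.0013  0.0006  0.0021] total rows>= 1.0
yaw 12.06 rz -0.0009 t 27.275
time_s: 27.52
tcp_pos: [0.4786, -0.1665, 0.0203]
tool_rot: [0.0, -0.105, 0.994, -0.0]
wrist_force: [-2.0, -0.2, 3.4]
opening: 0.234
grasp_force: 59.2
```

```bash
python3 -m crank '0 0 0 0 0 0 .21;0 0 0 0 0 0 .27;0 0 0 0 0 0 .33;0 0 0 0 0 0 .45;0 0 0 0 0 0 .45;0 0 -.05 0 0 0 .45;0 0 -.1 0 0 0 .45;0 0 -.1 0 0 0 .45;0 0 -.1 0 0 0 .45;0 0 0 0 0 0 .45;0 0 0 0 0 0 .45'; python3 look.py drive .4785 -.166 12 .015 p3; python3 go.py .4516 .2291 .15 10.1
```

```text
time_s: 28.9
tcp_pos: [0.4781, -0.1664, 0.1597]
tool_rot: [-0.0, -0.105, 0.994, -0.0]
wrist_force: [-0.5, 0.8, -0.7]
opening: 0.451
grasp_force: 0.0
drive [ 0.477  -0.1667  0.2263] 12.97 0.898
shift [-0.1425  0.9804  0.0236] total rows>= 7.0
yaw 12.06 rz 0.0436 t 28.95
```

View pics/p3.png

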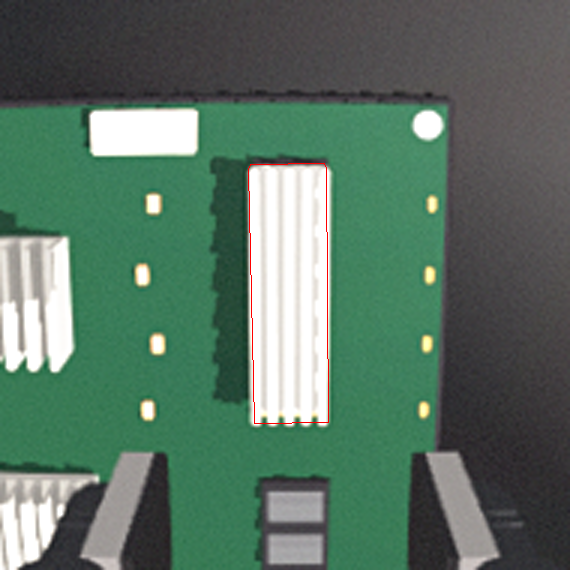

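drive_sink lies on the strip, centred to about 1 mm (crop 250–328 × 164–423). Now regulator_sink.

```bash
python3 -m crank '-.0142 .098 .002 0 0 0 .5;-.0142 .098 .002 0 0 0 .5;-.0142 .098 .002 0 0 0 .5;-.0142 .098 .002 0 0 0 .5;-.0142 .098 .002 0 0 0 .5;-.0142 .098 .002 0 0 0 .5;-.0142 .098 .002 0 0 0 .5;-.0142 .098 .002 0 0 0 .5;-.0142 .098 .002 0 0 0 .5;-.0142 .098 .002 0 0 0 .5;0 0 0 0 0 .044 .5;0 0 0 0 0 0 .5;0 0 0 0 0 0 .5'; python3 look.py regulator .4516 .2291 10.1 .002 c4; python3 go.py .4516 .2291 .005 10.1
```

```text
time_s: 30.58
tcp_pos: [0.4521, 0.2273, 0.1516]
tool_rot: [-0.001, -0.087, 0.996, -0.001]
wrist_force: [0.5, 0.7, 0.8]
opening: 0.501
grasp_force: 0.0
regulator [0.4517 0.2281 0.1609] 9.22 0.934
shift [0.0007 0.0047 0.3669] total rows>= 3.0
yaw 10.0 rz -0.0023 t 30.625
```

```bash
python3 -m crank '.001 .003 .12 0 0 .006 .5;0 0 .12 0 0 0 .5;0 0 .08 0 0 0 .5;0 0 .045 0 0 0 .5;0 0 0 0 0 0 .5;0 0 0 0 0 0 .25;0 0 0 0 0 0 .1;0 0 0 0 0 0 .1;0 0 0 0 0 0 .1;0 0 0 0 0 0 .1;0 0 0 0 0 0 .1'; python3 go.py .635 -.131 .2 11.8
```

```text
time_s: 32.0
tcp_pos: [0.4522, 0.23, 0.0071]
tool_rot: [0.001, -0.085, 0.996, 0.0]
wrist_force: [-0.5, -1.1, 7.3]
opening: 0.236
grasp_force: 59.5
shift [-0.2976 -0.967  -0.4818] total rows>= 8.0
yaw 9.8 rz -0.0445 t 32.0
```

```bash
python3 -m crank '0 0 -.05 0 0 0 .1;0 0 -.1 0 0 0 .1;0 0 -.15 0 0 0 .1;-.03 -.097 -.018 0 0 0 .1;-.03 -.097 -.018 0 0 0 .1;-.03 -.097 -.018 0 0 0 .1;-.03 -.097 -.018 0 0 0 .1;-.03 -.097 -.018 0 0 0 .1;-.03 -.097 -.018 0 0 0 .1;-.03 -.097 -.018 0 0 0 .1;-.03 -.097 -.018 0 0 0 .1;-.03 -.097 -.018 0 0 0 .1;-.03 -.097 -.018 0 0 0 .1;0 0 0 0 0 -.045 .1;0 0 0 0 0 0 .1;0 0 0 0 0 0 .1'; python3 held.py regulator .5633 -.146 11.8 .005 h4; python3 go.py .5633 -.146 .05 11.8
```

```text
time_s: 34.0
tcp_pos: [0.6355, -0.1304, 0.1982]
tool_rot: [-0.0, -0.104, 0.995, 0.0]
wrist_force: [0.2, 0.1, 0.0]
opening: 0.24
grasp_force: 58.8
tcp [ 0.6356 -0.1305  0.1982] 11.92
chip [ 0.5632 -0.1463] 12.04 0.982
held-tcp [-0.0011 -0.0002] 0.1 0.798
shift [ 0.1847 -0.0007  0.3705] total rows>= 3.0
yaw 11.92 rz 0.0027 t 34.05
```

View pics/h4.png

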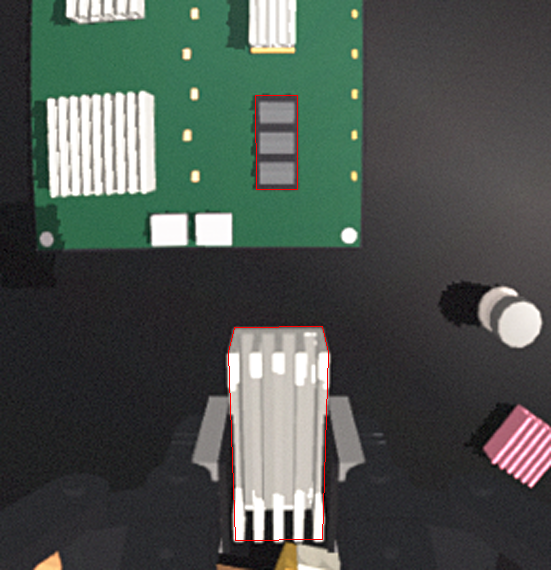

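Regulator chip is at crop (277,142); the held bar is aligned and the outline fits. Moving over and lowering.

```bash
python3 -m crank '.06 0 0 0 0 -.002 .1;.061 0 .02 0 0 0 .1;.061 0 .03 0 0 0 .1;0 0 .1 0 0 0 .1;0 0 .1 0 0 0 .1;0 0 .1 0 0 0 .1;0 0 .05 0 0 0 .1;0 0 .02 0 0 0 .1;0 0 0 0 0 0 .1;0 0 0 0 0 0 .1'; python3 go.py .5642 -.146 .0205 12
```

```text
time_s: 35.3
tcp_pos: [0.5653, -0.147, 0.0312]
tool_rot: [0.001, -0.104, 0.995, -0.0]
wrist_force: [0.8, 0.4, 0.5]
opening: 0.24
grasp_force: 58.8
shift [0.0023 0.003  0.0267] total rows>= 1.0
yaw 11.94 rz -0.0014 t 35.3
```

```bash
python3 -m crank '.001 .002 .012 0 0 -.001 .1;0 0 .006 0 0 0 .1;0 0 .004 0 0 0 .1;0 0 0 0 0 0 .1;0 0 0 0 0 0 .1'; python3 go.py .5642 -.146 .0205 12; python3 -m crank '0 0 .003 0 0 0 .1;0 0 0 0 0 0 .1'
```

```text
time_s: 35.92
tcp_pos: [0.5641, -0.1463, 0.0213]
tool_rot: [0.0, -0.104, 0.995, -0.0]
wrist_force: [-0.4, 0.6, -0.8]
opening: 0.242
grasp_force: 58.8
shift [-0.0003  0.0007  0.002 ] total rows>= 1.0
yaw 11.97 rz -0.0007 t 35.925
time_s: 36.17
tcp_pos: [0.5642, -0.1463, 0.0202]
tool_rot: [0.0, -0.104, 0.995, -0.0]
wrist_force: [0.5, 0.9, 1.9]
opening: 0.238
grasp_force: 59.0
```

```bash
python3 -m crank '0 0 .001 0 0 0 .1;0 0 0 0 0 0 .21;0 0 0 0 0 0 .27;0 0 0 0 0 0 .33;0 0 0 0 0 0 .45;0 0 0 0 0 0 .45;0 0 -.05 0 0 0 .45;0 0 -.1 0 0 0 .45;0 0 -.1 0 0 0 .45;0 0 -.15 0 0 0 .45;-.1 0 -.05 0 0 0 .45;0 -.08 0 0 0 0 .45;0 0 0 0 0 0 .45;0 0 0 0 0 0 .45'; python3 - <<'E'
from h import *
f=env.grab_frame("wrist"); np.savez("pics/fin.npz",**f); m=whitemask(f["img"]); it=[]
ch={"cpu":(.5814,-.2337,12.1),"chipset":(.4965,-.2506,11.5),"drive":(.4784,-.1665,12.1),"regulator":(.5632,-.1463,12)}
for n,(x,y,a) in ch.items():
    p,i=fit(f,m,[x,y,np.radians(a)],S[n],.015); it.append((p,S[n],.015)); print(n,"err mm",np.round((p[:2]-[x,y])*1e3,1),np.degrees(p[2]).round(1),round(i,3))
overlay(f,it,"fin",(100,0,460,300),2)
E
```

```text
time_s: 37.92
tcp_pos: [0.6094, -0.1689, 0.1992]
tool_rot: [-0.0, -0.104, 0.995, 0.0]
wrist_force: [-0.5, 1.0, -0.3]
opening: 0.451
grasp_force: 0.0
cpu err mm [-0.7 -1.2] 12.8 0.943
chipset err mm [-0.  -0.4] 10.8 0.923
drive err mm [-1.  0.] 13.1 0.892
regulator err mm [-0.2  0.3] 12.5 0.909
```

View pics/fin.png

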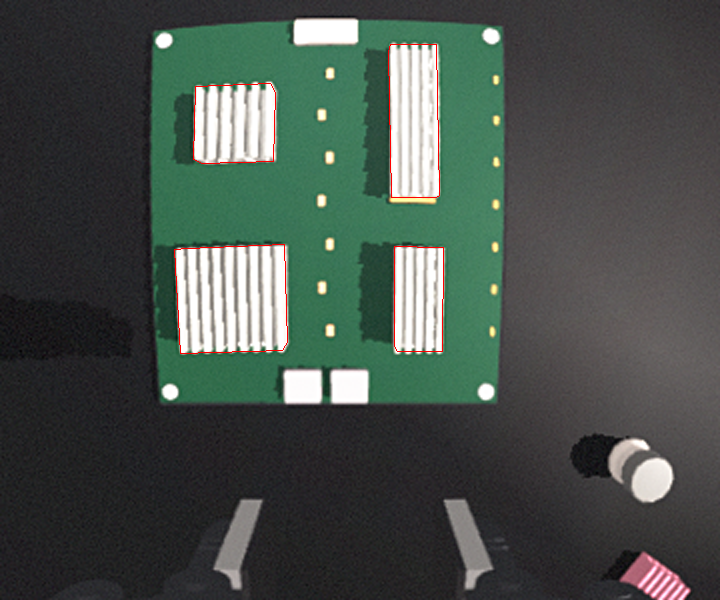

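All four sinks sit on their chips within about 1 mm and 1°, and the arm is clear at 0.2 m. Handing in.

```bash
python3 -c "
from workcell import env
print(env.hand_in())"
```

```text
the job is handed in; nothing more can be done
None
```

The job is handed in: all four heatsinks lie fins up on their own chips, within about 1.5 mm and 1° by the last wrist picture. The fan, memory module and look-alikes were not touched, and it took about 38 s of the 120 s; the hand-in returned no verdict.

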